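# Rock a battery pack into its charging cradle

### The job

Load the loose battery pack into the black charging cradle: tip it so that the end with the brass strips goes down into the pocket first, push the sprung contact back with it, then rock the other end down until the pack lies flat and fully home, and let go. It is a tight fit and the pocket does not sit exactly in the middle of the cradle, so find it and ease the pack in by feel: about 10 N is plenty, pressing several times harder breaks the cradle or its contact. Also leave the things lying around it where they are.

Things in the scene. Friction and masses are not known exactly. Their poses are not given: they have to be found in the camera images.
- battery_mid (a point): Centre (half-way up) of the loose battery pack: a plain grey rectangular block with one dark band near one end, 66 mm long (its x), 34 mm wide (its y), 40 mm high (its z), about 0.2 kg. Its contact end, with two small brass strips that also run onto the top, is its -x end; the dark band is near its +x end. It starts upright on the table.
- battery_contacts (a point): Point on the pack at the middle of its contact end face, 33 mm to -x of the pack's centre and at the same height, same axes.
- bed (a point): Middle of the charging cradle's bed, 8 mm above the table, level with the pocket's floor; z up, x along the pocket from the sprung contact to the plain stop wall. The pocket's middle lies within 6 mm of this point along x and within 6 mm along y, its yaw is the same; the offset is not measured and must be felt (or seen). Seated, the pack's centre is 3 mm to +x of the pocket's middle and 20 mm above its floor.
- cradle: The charging cradle, fixed to the table: metal bed with a low rim, 160 x 84 mm, rim 8 mm high; origin on the table 8 mm below the bed point, same axes. In it is stiffly held a black insert, 136 x 62 mm, 24 mm high, with the pocket: 72 mm long, 36 mm wide (1 mm of play each side of the pack), floor 8 mm above the table, 16 mm deep. It does not shift under 25 N.
- wall_tops (a point): Point on the cradle's middle, 16 mm above the bed point, level with the wall tops; same axes. The insert's side walls are 13 mm thick; like the stop wall they stand 16 mm above the pocket floor at the four corners, and dip to 8 mm over the middle 36 mm as finger room. The contact housing beyond the pocket's -x end is flat, 42 mm long, 10 mm above the floor.
- contact (a joint): Push-back of the sprung contact, m: 0 at rest, 0.0055 hard stop, 0.003 with the pack seated (it must be at least that far back for the pack's other end to pass the stop wall). Blunt bar 22 mm wide, 2 to 8.5 mm above the floor; at rest its face is 9 mm out of the housing, 27 mm to -x of the pocket's middle, so a level pack sits on it. Spring 2.4 N at rest, +1.2 N per mm.
- film_tub: Bystander: small black tub with a grey lid, 34 mm across, 37 mm high; origin under its centre.
- tape_measure: Bystander: yellow tape measure, 61 x 72 x 31 mm; origin under its centre.
- reel_blue: Bystander: blue wire reel lying flat, 62 mm across, 12 mm high; origin under its centre.
- eraser: Bystander: eraser in a sleeve, 21 x 42 x 12 mm; origin under its centre.
- battery: The battery pack; origin at the middle of its underside, same axes as the pack's centre point.
Things that resemble listed ones, but are neither listed nor needed, are in the scene too. There is more than one size of the cradle; the one meant has the size given above.

How it is judged:
By the outcome, as a careful person would: the job done as asked, in the order asked, and still so for the second after the job is handed in, with the robot touching nothing.
It also fails if it takes over 72 s, if anything falls off the work surface, if the arm or the gripper's body presses on something with over 40 N, if the wrist force passes 120 N, or if a joint passes its speed limit or range.

### The arm

A 6-joint arm with a two-finger parallel gripper is mounted at the origin on a cart in front of the work surface, level with it; the furniture and walls round the work are solid. World frame = base frame: x ahead of the robot, y to its left, z up, the work surface at z = 0. Lengths are in mm, angles in rad, forces in N, time in s.
With the tool pointing down it reaches from about 400 to 925 mm from the base axis. Payload 12.5 kg.
Tool frame: the origin (TCP) lies at the very end of the fingers, on their centre line; the grasp point (between the pads) lies 19 mm behind it; z points along the fingers, y is the line along which they close (so a half turn about z gives the same grasp; the last joint's range is limited). The gripper opens to 95 mm and grips with 3 to 60 N. Pads are 20 mm wide; open, the fingers measure 119 mm over their backs; the gripper's body (75 mm by 180 mm) begins 59 mm behind the grasp point.
Start: joints at [-1.392, 0.491, 1.559, -0, 1.092, -0.106], TCP at [175.626, -599.835, 214.661] pointing down, gripper open.
Joint ranges: [-3.1, 3.1], [-0.84, 2.19], [0.05, 2.79], [-1.13, 4.28], [0.06, 2.93], [-2.69, 2.69]. Speed limits (rad/s): [2.22, 2.22, 2.79, 3.14, 3.14, 3.14].

### API

Orientations are given as [roll, pitch, yaw] about the fixed x, y, z axes, in that order (R = Rz(yaw) Ry(pitch) Rx(roll)).
In Python, from cell import * gives the robot as it stands.
- The arm moves only by the tool jog_arm, never from a script. Its argument "targets" is a list of rows, each an object with "turn": the turn, a rotation vector about the world's x, y, z in degrees, a list of three; "slide": the shift along the world's x, y, z in mm, a list of three; "claw": the opening in per cent of the stroke, from 0 (shut) to 100 (fully open). In form: [{"turn": [wx, wy, wz], "slide": [x, y, z], "claw": claw}, ...]. A call has 1 to 5 rows; each row shifts and turns the commanded pose from where the row before left it; what a row does not reach is not made up. A row lasts 1/8 s, in which the tool goes at most 62.5 mm and 10.7 degrees, less where a joint would pass 70% of its speed; a pose out of reach is approached as far as the arm can. A call with a gripper value outside its range is refused whole. The fingers move at their own pace and stop on an object; the grip force is fixed at half the most. Time passes only in rows, so rows that do not move let the fingers close. It gives the time, the measured TCP pose, the force, the opening and the grip force at its end, in the units of the state.
- state(): the state, without advancing time (a new reading comes with each control period).
- read_camera(name): name is "scene" or "top"; returns a dict with "frame" (480x640x3 uint8, blue, green, red), "mtx" (3x3 intrinsics, pixels), "R" (3x3) and "t" (3): a world point X has camera coordinates R X + t. Camera axes: x right, y down, z forward; pixel columns grow to the right and rows downward; lengths in mm; the calibration is good to about 2 mm. A picture is of the moment at which its call begins. There is no depth.
- job_done(): hands the job in; it is judged then, once.
Trained networks look in the newest picture that a camera, given by its name, has taken for a name from the list of things; names that differ only in an ending like _2 or _b are one class to them, and where a whole thing is asked for, a point or a joint stands for the part that bears it (a point fixed in the world has none). Each returns a list of dicts, best first, with "conf" (0 to 1); they miss things now and then, are a little off and sometimes report something else, mostly with a low value. They report only what shows in the picture. A call takes as long as a camera call. They do not tell look-alikes from the thing itself.
- look_for(query, camera): "xy" ([column, row] in pixels, amid what is visible of it).
The state is a dict: "t": time; "joints": joint angles; "qvel": joint speeds; "tau": joint torques, N m; "eef_pos": TCP position; "tcp_rot": TCP orientation; "ft_force": force on the tool from outside, world axes, zero at the start; "moment": the same for the moment, N m; "opening": opening from 0.0 (shut) to 1.0 (fully open); "grip_force": force on a finger pad.
Only numpy, scipy, OpenCV 4.12 (cv2) and the standard library are available. Lean on these libraries where they do the work, as an engineer would, in place of code of your own. Each camera call takes 0.05 s, during which the arm holds its last target. There are 200 camera calls.

## Working session

There is one attempt and no reset: what is moved stays moved. The work goes in short steps, Python scripts to look and compute and a tool call to move; the robot and the scene stay as the last step left them, time stands still between calls to the robot, and variables do not carry over. Pictures are saved under pics/ and viewed, at most 10 in all, crops included, and the job is handed in when it is done.

Besides the shell and the picture viewer there is one more tool, called as name(argument=value, ...), one argument or row to a line, values as JSON. jog_arm: Moves the arm, as the interface text tells. Its arguments: {"type":"object","properties":{"targets":{"type":"array","items":{"type":"object","properties":{"turn":{"type":"array","items":{"type":"number"}},"slide":{"type":"array","items":{"type":"number"}},"claw":{"type":"number"}}}}},"required":["targets"]}

```bash
mkdir -p pics; ls
cat > h.py <<'E'
from cell import *
import numpy as np, cv2
def pix(c,X):
    p=c["R"]@np.array(X,float)+np.array(c["t"]).ravel(); q=c["mtx"]@p; return q[:2]/q[2]
def ray(c,uv,z):
    R=np.array(c["R"]);t=np.array(c["t"]).ravel()
    d=R.T@np.linalg.inv(c["mtx"])@np.array([uv[0],uv[1],1.]); o=-R.T@t
    return o+d*(z-o[2])/d[2]
E
python3 - <<'E'
from h import *
for n in("scene","top"):
    c=read_camera(n); cv2.imwrite(f"pics/{n}0.png",c["frame"]); 
    print(n,(-np.array(c["R"]).T@np.array(c["t"]).ravel()).round(), np.array(c["mtx"]).round(0).tolist())
    for q in("battery","battery_contacts","cradle","contact","bed","film_tub","tape_measure","reel_blue","eraser"):
        print(q,[(np.round(d["xy"]).tolist(),round(d["conf"],2),ray(c,d["xy"],10).round()[:2].tolist()) for d in look_for(q,n)])
print(state())
E
```

```text
pics
scene [ 266. -549.  564.] [[439.0, 0.0, 321.0], [0.0, 439.0, 246.0], [0.0, 0.0, 1.0]]
battery [([284.0, 241.0], 0.91, [553.0, 184.0])]
battery_contacts [([288.0, 240.0], 0.9, [564.0, 184.0])]
cradle [([253.0, 301.0], 0.79, [429.0, 32.0]), ([385.0, 365.0], 0.76, [564.0, -197.0]), ([284.0, 237.0], 0.51, [560.0, 198.0])]
contact [([286.0, 241.0], 0.73, [558.0, 179.0]), ([386.0, 368.0], 0.51, [561.0, -203.0])]
bed [([252.0, 301.0], 0.71, [428.0, 34.0]), ([386.0, 367.0], 0.57, [564.0, -201.0])]
film_tub [([384.0, 253.0], 0.8, [726.0, 51.0])]
tape_measure [([223.0, 217.0], 0.77, [462.0, 336.0]), ([388.0, 368.0], 0.55, [565.0, -205.0])]
reel_blue [([222.0, 215.0], 0.73, [465.0, 347.0]), ([335.0, 295.0], 0.71, [571.0, -21.0])]
eraser [([485.0, 354.0], 0.55, [722.0, -250.0])]
top [ 517.   71. 1252.] [[517.0, 0.0, 318.0], [0.0, 517.0, 231.0], [0.0, 0.0, 1.0]]
battery [([274.0, 241.0], 0.73, [551.0, 181.0]), ([427.0, 233.0], 0.48, [577.0, -186.0])]
battery_contacts [([276.0, 244.0], 0.92, [545.0, 176.0])]
cradle [([429.0, 234.0], 0.94, [576.0, -192.0])]
contact [([274.0, 241.0], 0.55, [551
[... 186 characters left out ...]
0, 170.0], 0.52, [730.0, -241.0])]
{'t': 1.0, 'joints': array([-1.39164451e+00,  4.90899763e-01,  1.55890607e+00,  8.10197165e-07,
        1.09173178e+00, -1.05573965e-01]), 'qvel': array([ 0.00097509, -0.00131454,  0.00219718, -0.00144698, -0.00041068,
       -0.00050355]), 'tau': array([-5.67857624e-04, -6.12476635e+01, -2.58430463e+01,  6.92997174e-02,
        4.45308199e-02, -2.91632148e-05]), 'eef_pos': array([ 175.59758621, -599.83146603,  214.65899662]), 'tcp_rot': array([3.14153784e+00, 5.08515843e-06, 2.84725406e-01]), 'ft_force': array([ 0.04595859, -0.38990287,  0.63013191]), 'moment': array([-0.0023432 , -0.05288366, -0.06693117]), 'grip_force': 0.0, 'opening': 1.002992040920504}
```

View pics/scene0.png

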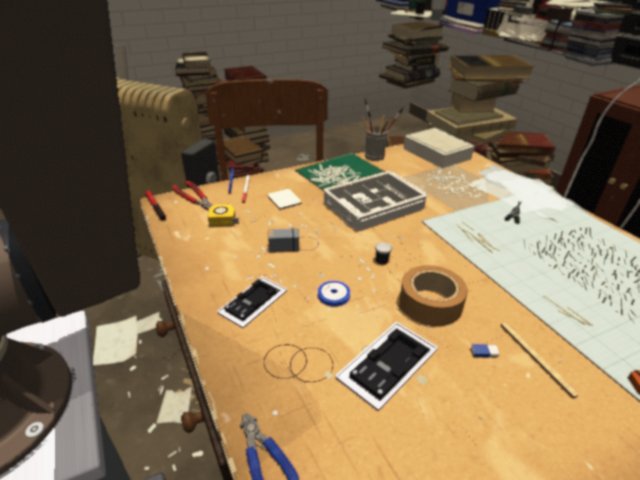

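View pics/top0.png

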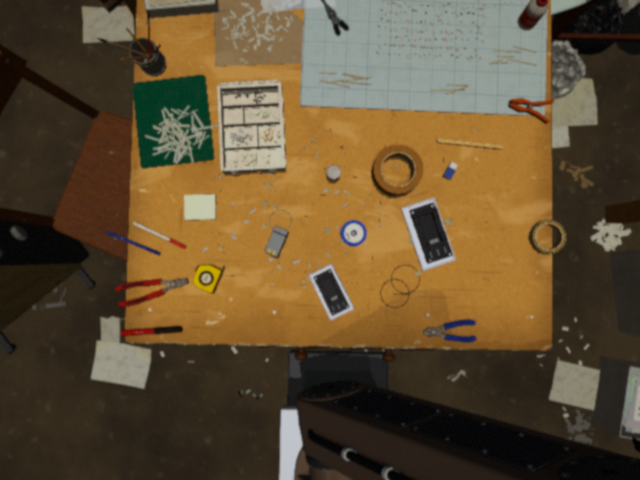

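Candidates for the cradle are the top-view pixels (429,234) and (331,291). The first is about 70 px long, or 165 mm, and fits 160 x 84. The second is about 125 mm, too small. I'll confirm this with an enlarged crop and measure the outlines.

```bash
cat > m.py <<'E'
from h import *
T=read_camera("top"); S=read_camera("scene")
def crop(c,x,y,w,h,k): return cv2.resize(c["frame"][y:y+h,x:x+w],None,fx=k,fy=k,interpolation=cv2.INTER_CUBIC)
a=crop(T,394,190,75,85,4);a=cv2.resize(a,(300,340));b=crop(S,325,315,120,100,4)
c=crop(T,254,215,50,50,5);d=crop(S,255,215,60,50,5)
out=np.zeros((600,800,3),np.uint8)
out[:340,:300]=a; out[:400,310:790]=b[:400,:480]; out[350:600,:250]=c; out[405:600,310:610]=d[:195]
cv2.imwrite("pics/crop1.png",out)
# white rim outlines
for n,C,box in(("top",T,(395,190,70,85)),("top",T,(300,258,60,65)),("scene",S,(325,315,120,95))):
    x,y,w,h=box; hsv=cv2.cvtColor(C["frame"][y:y+h,x:x+w],cv2.COLOR_BGR2HSV)
    m=((hsv[...,1]<70)).astype(np.uint8); 
    cs,_=cv2.findContours(m,0,2); k=max(cs,key=cv2.contourArea)
    r=cv2.approxPolyDP(cv2.convexHull(k),6,True).reshape(-1,2)+[x,y]
    if n=="top":
        q=np.array([ray(C,p,8)[:2] for p in (k.reshape(-1,2)+[x,y]).astype(float)],np.float32)
        print(n,cv2.minAreaRect(q))
    print([ray(C,p,8)[:2].round(1).tolist() for p in r])
E
python3 m.py
```

```text
top ((576.1455078125, -188.40859985351562), (160.2957305908203, 86.38548278808594), 19.347572326660156)
[[662.3, -202.9], [518.5, -254.4], [488.3, -177.9], [636.7, -125.9]]
top ((432.62939453125, 42.504356384277344), (121.81095123291016, 64.32974243164062), 27.756261825561523)
[[498.4, 47.9], [399.2, -11.3], [367.3, 38.4], [464.0, 95.3]]
[[636.0, -127.2], [658.2, -206.1], [509.9, -255.9], [487.7, -176.9]]
```

View pics/crop1.png

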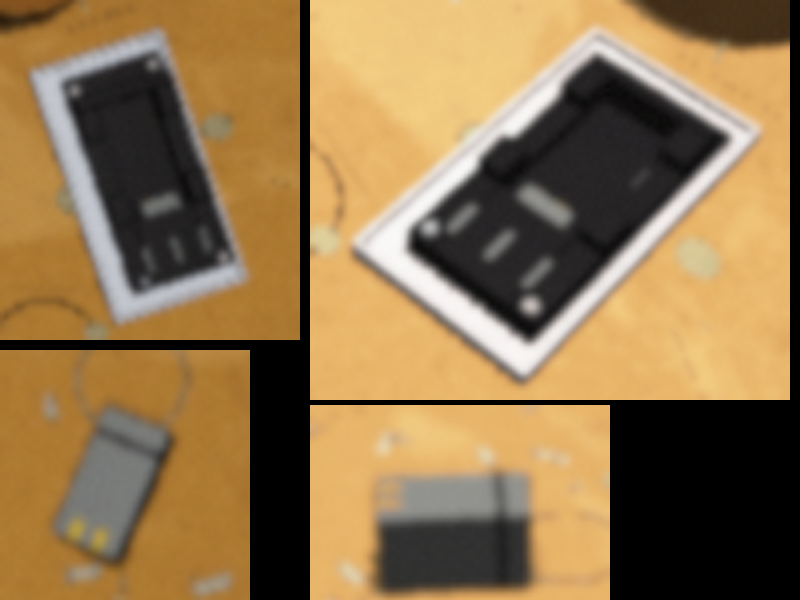

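The top view shows the big cradle with its metal contact at the near end, toward world -x, and a yaw of about 19°. The pack is at (274,241) with its brass at the lower left, toward -x, and a yaw of about -24°. Next I fit silhouettes for the pack, the rim plate and the insert.

```bash
cat > fit.py <<'E'
from h import *
from scipy.optimize import minimize
K=8
def place(P,x,y,yaw):
    c,s=np.cos(yaw),np.sin(yaw); P=np.asarray(P,float)
    return np.c_[x+c*P[:,0]-s*P[:,1], y+s*P[:,0]+c*P[:,1], P[:,2]]
def box(x0,x1,y0,y1,z0,z1): return [(x,y,z) for x in(x0,x1) for y in(y0,y1) for z in(z0,z1)]
BAT=[box(-33,33,-17,17,0,40)]; RIM=[box(-80,80,-42,42,0,8)]
# insert, pocket-centred
INS=[box(-78,58,-31,31,8,18), box(-36,-18,-31,31,8,24), box(18,58,-31,31,8,24)]
def sil(c,parts,p,b):
    x,y,w,h=b; m=np.zeros((h*K,w*K),np.uint8)
    for P in parts:
        q=np.array([pix(c,X) for X in place(P,*p)])
        q=cv2.convexHull(((q-[x-.5,y-.5])*K).astype(np.float32))
        cv2.fillConvexPoly(m,np.round(q).astype(np.int32),1)
    return m
def fit(views,parts,p0,fixyaw=False):
    ms=[(c,b,cv2.resize(m.astype(np.float32),None,fx=K,fy=K,interpolation=cv2.INTER_LINEAR)>.5) for c,b,m in views]
    f=lambda p:sum((sil(c,parts,(p[0],p[1],p0[2] if fixyaw else p[2]/50),b)!=m).sum() for c,b,m in ms)/K**2
    s=[p0[0],p0[1]]+([] if fixyaw else [p0[2]*50])
    n=len(s); sim=np.vstack([s]+[np.array(s)+4*np.eye(n)[i] for i in range(n)])
    r=minimize(f,s,method="Nelder-Mead",options=dict(initial_simplex=sim,xatol=.05,fatol=.1))
    x=r.x.copy(); 
    return (x[:2].round(1), None if fixyaw else round(np.degrees(x[2]/50),1), round(r.fun,1))
def sub(c,b): x,y,w,h=b; return c["frame"][y:y+h,x:x+w]
def big(m):
    n,l,s,_=cv2.connectedComponentsWithStats(m.astype(np.uint8)); m=(l==1+np.argmax(s[1:,4])).astype(np.uint8)
    cs,_=cv2.findContours(m,0,2); cv2.drawContours(m,cs,-1,1,-1); return m
E
cat > f1.py <<'E'
from fit import *
T=read_camera("top"); S=read_camera("scene")
sat=lambda c,b:cv2.cvtColor(sub(c,b),cv2.COLOR_BGR2HSV)[...,1]
val=lambda c,b:sub(c,b).max(2)
bT,bS=(395,188,72,88),(325,312,122,98); tT,tS=(255,217,45,48),(258,218,50,42)
rim=[(T,bT,big(sat(T,bT)<75)),(S,bS,big(sat(S,bS)<85))]
ins=[(T,bT,cv2.morphologyEx(big((val(T,bT)<105)),cv2.MORPH_CLOSE,np.ones((5,5)))),(S,bS,cv2.morphologyEx(big((val(S,bS)<110)),cv2.MORPH_CLOSE,np.ones((5,5))))]
# keep insert only inside the rim
ins=[(c,b,big(m*cv2.erode(r[2],np.ones((5,5))))) for (c,b,m),r in zip(ins,rim)]
bat=[(T,tT,big(sat(T,tT)<95)),(S,tS,big(sat(S,tS)<95))]
for n,v,P,p0 in(("rim",rim,RIM,(575,-190,.33)),("ins",ins,INS,(575,-190,.33)),("bat",bat,BAT,(551,180,-.42))):
    print(n,"both",fit(v,P,p0),"top",fit(v[:1],P,p0),"scene",fit(v[1:],P,p0), [int(m.sum()) for _,_,m in v])
r=np.hstack([cv2.resize(m*255,(260,260),interpolation=0) for _,_,m in ins]+[cv2.resize(m*255,(260,260),interpolation=0) for _,_,m in bat[1:]])
cv2.imwrite("pics/masks.png",r)
E
python3 f1.py
```

```text
rim both (array([ 575.8, -189. ]), np.float64(19.5), np.float64(138.2)) top (array([ 576.6, -189.4]), np.float64(19.8), np.float64(52.6)) scene (array([ 575.3, -189. ]), np.float64(19.5), np.float64(64.4)) [2361, 4533]
ins both (array([ 585.7, -190.6]), np.float64(19.8), np.float64(595.6)) top (array([ 587.8, -189.7]), np.float64(18.2), np.float64(127.0)) scene (array([ 584.9, -191.8]), np.float64(20.9), np.float64(452.0)) [1422, 2730]
bat both (array([550.9, 175.9]), np.float64(-21.8), np.float64(180.2)) top (array([551.4, 175.4]), np.float64(-21.7), np.float64(58.4)) scene (array([550.3, 176.5]), np.float64(-22.7), np.float64(117.4)) [389, 643]
```

View pics/masks.png

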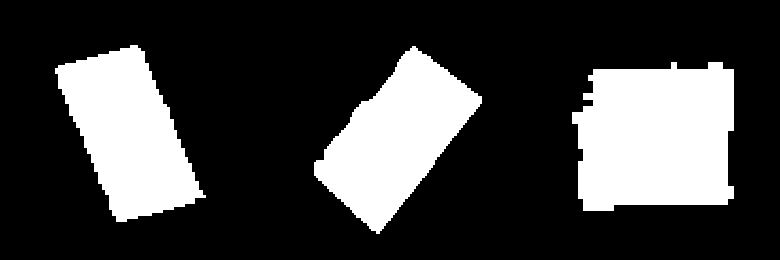

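```bash
cat > ov.py <<'E'
from fit import *
def overlay(c,b,items,k):
    x,y,w,h=b; im=cv2.resize(sub(c,b),None,fx=k,fy=k,interpolation=cv2.INTER_CUBIC)
    im=cv2.convertScaleAbs(im,alpha=1.6,beta=15)
    for pts,p,col in items:
        q=np.array([pix(c,X) for X in place(pts,*p)]); q=((q-[x-.5,y-.5])*k).astype(np.int32)
        cv2.polylines(im,[q],True,col,1)
    return im
def rect(x0,x1,y0,y1,z): return [(x0,y0,z),(x1,y0,z),(x1,y1,z),(x0,y1,z)]
E
cat > o1.py <<'E'
from ov import *
T=read_camera("top"); S=read_camera("scene")
yaw=np.radians(19.6); rc=(575.9,-189.1,yaw); g=(0,255,0);r=(0,0,255);y=(0,255,255)
its=[(rect(-80,80,-42,42,8),rc,g),(rect(-78,58,-31,31,8),rc,r),(rect(-36,36,-18,18,8),rc,y)]
a=overlay(T,(395,188,72,88),its,6); b=overlay(S,(330,318,112,92),its,4)
o=np.zeros((max(a.shape[0],368),a.shape[1]+b.shape[1],3),np.uint8); o[:a.shape[0],:a.shape[1]]=a; o[:b.shape[0],a.shape[1]:]=b
cv2.imwrite("pics/ov1.png",o[:600,:800]);print(o.shape)
E
python3 o1.py
```

```text
(528, 880, 3)
```

View pics/ov1.png

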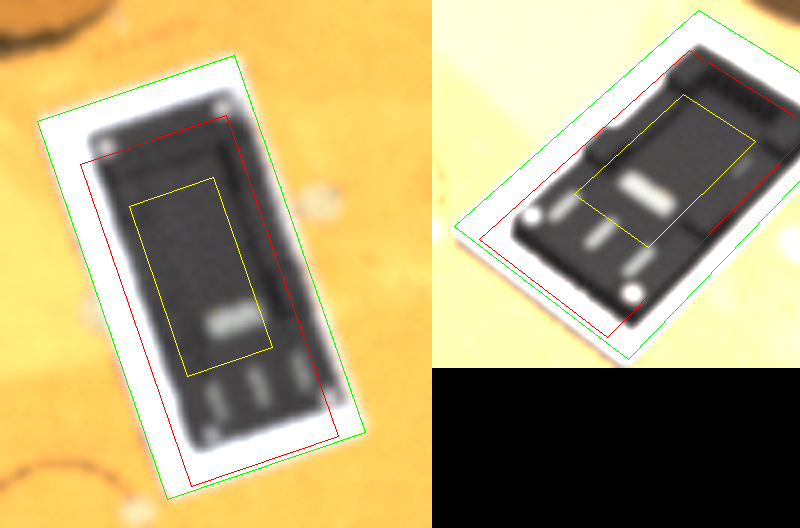

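The bright contact plate shows inside the insert at about (434,241) in the top view. Its centre gives the pocket directly, at pocket x = -31.5.

```bash
cat > p1.py <<'E'
from fit import *
T=read_camera("top"); S=read_camera("scene")
yaw=np.radians(19.6); c,s=np.cos(yaw),np.sin(yaw); Rt=np.array([[c,s],[-s,c]])
for n,C,seed,rc in(("top",T,(395+235/6,188+318/6),(576.6,-189.4)),("scene",S,(330+(645-432)/4,318+193/4),(575.3,-189.0))):
    u,v=map(int,np.round(seed)); r=9 if n=="top" else 14
    g=sub(C,(u-r,v-r,2*r+1,2*r+1)).astype(float).mean(2)
    m=(g>.5*(g[r-2:r+3,r-2:r+3].max()+np.median(g))).astype(np.uint8)
    _,l=cv2.connectedComponents(m); m=l==l[r,r]; ys,xs=np.nonzero(m); w=g[m]-np.median(g)
    p=np.array([u-r+(xs*w).sum()/w.sum(), v-r+(ys*w).sum()/w.sum()])
    P=ray(C,p,16.5)[:2]; q=np.array([ray(C,[u-r+a,v-r+b],16.5)[:2] for a,b in zip(xs,ys)],np.float32)
    pk=P+Rt.T@np.array([31.5,0])
    print(n,p.round(1),P.round(1),"pocket",pk.round(1),"offset in cradle axes",(Rt@(pk-rc)).round(1),cv2.minAreaRect(q))
E
python3 p1.py
```

```text
top [433.6 240.7] [ 558.9 -200.9] pocket [ 588.6 -190.3] offset in cradle axes [11.  -4.9] ((559.4266967773438, -200.9557342529297), (9.042753219604492, 20.464332580566406), 19.46146583557129)
scene [383.3 365.9] [ 557.3 -201.8] pocket [ 587.  -191.2] offset in cradle axes [10.2 -6. ] ((557.3621215820312, -201.9871368408203), (9.385224342346191, 21.540620803833008), 20.822858810424805)
```

jog_arm(
  targets=[
    {"turn":[0,0,-6],"slide":[40,40,0],"claw":100},
    {"turn":[0,0,-8],"slide":[40,40,0],"claw":100},
    {"turn":[0,0,-8],"slide":[40,40,0],"claw":80},
    {"turn":[0,0,-8],"slide":[40,40,0],"claw":60},
    {"turn":[0,0,-8],"slide":[40,40,0],"claw":60},
  ],
)

```text
t: 2.02
eef_pos: [376.7, -398.5, 214.8]
tcp_rot: [3.141, -0.0, -0.383]
ft_force: [1.2, -0.4, 0.7]
opening: 0.737
grip_force: 0.0
```

jog_arm(
  targets=[
    {"turn":[0,0,0],"slide":[17,57,0],"claw":60},
    {"turn":[0,0,0],"slide":[17,57,0],"claw":60},
    {"turn":[0,0,0],"slide":[17,57,0],"claw":60},
    {"turn":[0,0,0],"slide":[17,57,0],"claw":60},
    {"turn":[0,0,0],"slide":[17,57,0],"claw":60},
  ],
)

```text
t: 2.65
eef_pos: [461.0, -113.0, 214.9]
tcp_rot: [3.142, -0.001, -0.379]
ft_force: [0.0, -0.1, 0.3]
opening: 0.604
grip_force: 0.0
```

jog_arm(
  targets=[
    {"turn":[0,0,0],"slide":[17,57,0],"claw":60},
    {"turn":[0,0,0],"slide":[17,57,0],"claw":60},
    {"turn":[0,0,0],"slide":[17,57,0],"claw":60},
    {"turn":[0,0,0],"slide":[17,57,-30],"claw":60},
    {"turn":[0,0,0],"slide":[17,57,-40],"claw":60},
  ],
)

```text
t: 3.28
eef_pos: [543.2, 161.5, 151.6]
tcp_rot: [-3.14, -0.002, -0.378]
ft_force: [1.7, -0.7, -0.4]
opening: 0.603
grip_force: 0.0
```

jog_arm(
  targets=[
    {"turn":[0,0,0],"slide":[5.4,5.8,-45],"claw":60},
    {"turn":[0,0,0],"slide":[0,0,-45],"claw":60},
    {"turn":[0,0,0],"slide":[0,0,-30],"claw":60},
    {"turn":[0,0,0],"slide":[0,0,-10.5],"claw":60},
    {"turn":[0,0,0],"slide":[0,0,0],"claw":60},
  ],
)

```text
t: 3.9
eef_pos: [547.9, 165.1, 21.2]
tcp_rot: [3.141, 0.0, -0.379]
ft_force: [0.4, 0.3, 0.3]
opening: 0.598
grip_force: 0.0
```

jog_arm(
  targets=[
    {"turn":[0,0,0],"slide":[0,0,0],"claw":30},
    {"turn":[0,0,0],"slide":[0,0,0],"claw":25},
    {"turn":[0,0,0],"slide":[0,0,0],"claw":20},
    {"turn":[0,0,0],"slide":[0,0,0],"claw":20},
    {"turn":[0,0,0],"slide":[0,0,0],"claw":20},
  ],
)

```text
t: 4.53
eef_pos: [548.3, 165.3, 22.0]
tcp_rot: [-3.141, -0.001, -0.378]
ft_force: [0.2, 1.8, 6.3]
opening: 0.354
grip_force: 30.0
```

The rows were capped, so the arm stopped 8 mm higher than planned. I'll regrip lower.

jog_arm(
  targets=[
    {"turn":[0,0,0],"slide":[0,0,0],"claw":50},
    {"turn":[0,0,0],"slide":[0,0,0],"claw":50},
    {"turn":[0,0,0],"slide":[0,0,-4],"claw":50},
    {"turn":[0,0,0],"slide":[0,0,-4],"claw":50},
    {"turn":[0,0,0],"slide":[0,0,0],"claw":40},
  ],
)

```text
t: 5.15
eef_pos: [547.5, 165.1, 12.6]
tcp_rot: [3.141, 0.001, -0.378]
ft_force: [0.1, 0.1, 0.7]
opening: 0.444
grip_force: 0.0
```

jog_arm(
  targets=[
    {"turn":[0,0,0],"slide":[0,0,0],"claw":25},
    {"turn":[0,0,0],"slide":[0,0,0],"claw":20},
    {"turn":[0,0,0],"slide":[0,0,0],"claw":20},
    {"turn":[0,0,0],"slide":[0,0,20],"claw":20},
    {"turn":[0,0,0],"slide":[0,0,40],"claw":20},
  ],
)

```text
t: 5.78
eef_pos: [547.0, 165.0, 72.6]
tcp_rot: [3.14, 0.003, -0.378]
ft_force: [0.9, 1.1, -1.3]
opening: 0.357
grip_force: 30.0
```

```bash
cat > o2.py <<'E'
from ov import *
s=state(); print(s["eef_pos"].round(1),s["tcp_rot"].round(3),s["ft_force"].round(2),s["opening"])
S=read_camera("scene"); T=read_camera("top")
x,y,z=s["eef_pos"]; yaw=s["tcp_rot"][2]; zb=z-14
r=[(rect(-33,33,-17,17,zb),(x,y,yaw),(0,255,0)),(rect(-33,33,-17,17,zb+40),(x,y,yaw),(0,0,255))]
p=pix(S,(x,y,z)).astype(int); a=overlay(S,(p[0]-40,p[1]-40,80,70),r,8)
cv2.imwrite("pics/grip.png",a)
E
python3 o2.py
```

```text
[547.  165.   72.6] [ 3.14e+00  3.00e-03 -3.78e-01] [ 0.87  1.11 -1.32] 0.3569836913878946
```

View pics/grip.png

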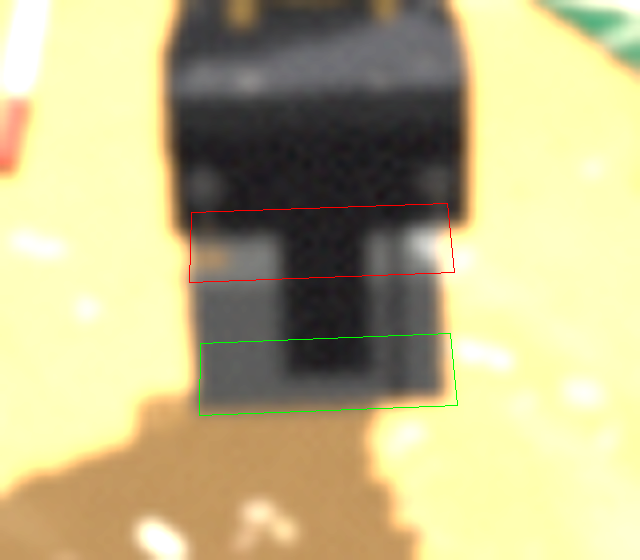

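The pack is held squarely at its middle. Its centre is about 2 mm to -x of the fingers, and its bottom is about 12.6 mm below the TCP. I'll carry it to the cradle.

jog_arm(
  targets=[
    {"turn":[0,0,0],"slide":[0,0,40],"claw":20},
    {"turn":[0,0,5],"slide":[6,-45,0],"claw":20},
    {"turn":[0,0,5],"slide":[6,-45,0],"claw":20},
    {"turn":[0,0,5],"slide":[6,-45,0],"claw":20},
    {"turn":[0,0,6],"slide":[6,-45,0],"claw":20},
  ],
)

```text
t: 6.5
eef_pos: [571.6, -16.2, 112.4]
tcp_rot: [-3.142, 0.001, -0.009]
ft_force: [0.7, 0.1, -0.8]
opening: 0.355
grip_force: 30.0
```

jog_arm(
  targets=[
    {"turn":[0,0,6],"slide":[6,-45,0],"claw":20},
    {"turn":[0,0,6],"slide":[6,-45,0],"claw":20},
    {"turn":[0,0,6],"slide":[6,-45,0],"claw":20},
    {"turn":[0,0,2.2],"slide":[6,-38,0],"claw":20},
    {"turn":[0,0,0],"slide":[0,0,0],"claw":20},
  ],
)

```text
t: 7.12
eef_pos: [595.6, -190.2, 112.1]
tcp_rot: [-3.141, 0.0, 0.338]
ft_force: [0.5, -0.3, -2.4]
opening: 0.359
grip_force: 30.0
```

jog_arm(
  targets=[
    {"turn":[1.68,-4.71,0],"slide":[0,0,0],"claw":20},
    {"turn":[1.68,-4.71,0],"slide":[0,0,0],"claw":20},
    {"turn":[1.68,-4.71,0],"slide":[0,0,0],"claw":20},
    {"turn":[1.68,-4.71,0],"slide":[0,0,0],"claw":20},
    {"turn":[0,0,0],"slide":[0,0,0],"claw":20},
  ],
)

```text
t: 7.75
eef_pos: [594.6, -187.2, 112.4]
tcp_rot: [-3.139, -0.347, 0.339]
ft_force: [0.5, 0.2, -1.7]
opening: 0.352
grip_force: 30.0
```

```bash
cat > st.py <<'E'
from h import *
from scipy.spatial.transform import Rotation as R
def geo(px=587.8,py=-190.8,yawd=19.6,cx=-35,cz=-12.6,show=True):
    s=state(); yw=np.radians(yawd); ex=np.array([np.cos(yw),np.sin(yw),0]); ey=np.array([-np.sin(yw),np.cos(yw),0])
    M=R.from_euler("xyz",s["tcp_rot"]).as_matrix(); 
    tx,ty,tz=M[:,0],M[:,1],M[:,2]
    if tx@ex<0: tx,ty=-tx,-ty
    if ty@ey<0: ty=-ty
    up=-tz; tilt=np.degrees(np.arcsin(tx[2])); roll=np.degrees(np.arcsin(ty[2])); yaw=np.degrees(np.arctan2(tx[1],tx[0]))
    P=s["eef_pos"]; d=P-[px,py,8]
    low=d+cx*tx+cz*up; hi=d+(cx+66)*tx+cz*up
    f=s["ft_force"]
    print("t",round(s["t"],1),"tcp",P.round(1),"tilt",tilt.round(2),"roll",roll.round(2),"yaw",yaw.round(2))
    print("low corner x,y,h",np.round([low@ex,low@ey,low[2]],1)," high corner",np.round([hi@ex,hi@ey,hi[2]],1),"F x',y',z",np.round([f@ex,f@ey,f[2]],2),"grip",round(float(s["grip_force"]),1))
    return P,tx,ty,up,low,hi,ex,ey
if __name__=="__main__": geo()
E
python3 st.py
```

```text
t 7.8 tcp [ 594.6 -187.2  112.4] tilt 19.89 roll 0.15 yaw 19.41
low corner x,y,h [-21.    1.2  80.6]  high corner [ 41.    1.  103.1] F x',y',z [ 0.59  0.03 -1.66] grip 30.0
```

jog_arm(
  targets=[
    {"turn":[0,0,0.2],"slide":[0.4,-1.1,-25],"claw":20},
    {"turn":[0,0,0],"slide":[0,0,-25],"claw":20},
    {"turn":[0,0,0],"slide":[0,0,0],"claw":20},
  ],
)

```text
t: 8.12
eef_pos: [595.8, -187.8, 61.5]
tcp_rot: [-3.138, -0.346, 0.344]
ft_force: [-0.6, 0.3, -1.7]
opening: 0.353
grip_force: 30.0
```

```bash
cat > o3.py <<'E'
from ov import *
from st import geo
import sys
P,tx,ty,up,low,hi,ex,ey=geo()
S=read_camera("scene"); T=read_camera("top")
yaw=np.radians(19.6); g=(0,255,0);r=(0,0,255);y=(0,255,255)
L=P-35*tx-12.6*up
def pk(dx0,dx1,dy,dz): return [L+a*tx+b*ty+dz*up for a,b in((dx0,-dy),(dx1,-dy),(dx1,dy),(dx0,dy))]
pc=(587.8,-190.8,yaw); I=(0,0,0)
its=[(rect(-36,36,-18,18,24),pc,y),(rect(-36,36,-18,18,8),pc,(0,180,255)),(pk(0,66,17,0),I,g),(pk(0,66,17,40),I,r)]
a=overlay(S,(335,295,105,105),its,5); 
b=overlay(T,(398,190,70,85),its,4)
o=np.zeros((525,805,3),np.uint8); o[:,:525]=a; o[:340,525:805]=b
cv2.imwrite(sys.argv[1],o[:,:800])
E
python3 o3.py pics/hover.png
```

```text
t 8.1 tcp [ 595.8 -187.8   61.5] tilt 19.81 roll 0.2 yaw 19.69
low corner x,y,h [-20.2   0.1  29.8]  high corner [41.9  0.2 52.2] F x',y',z [-0.48  0.5  -1.73] grip 30.0
```

View pics/hover.png

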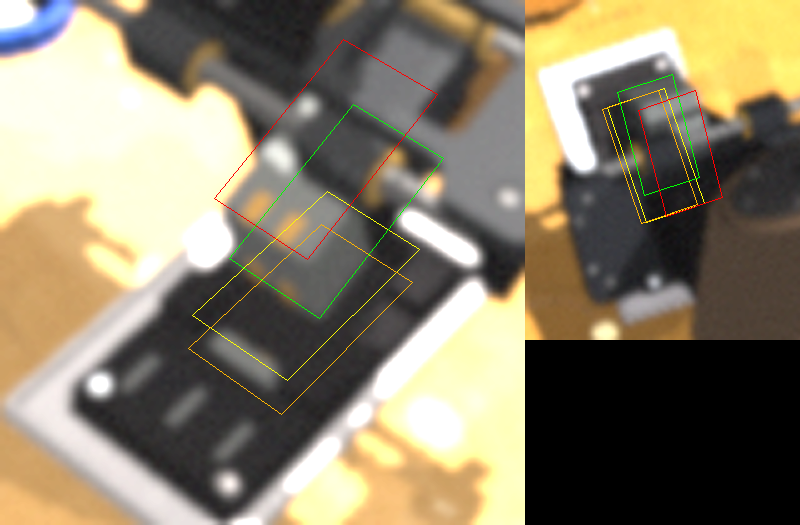

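```bash
cat > o4.py <<'E'
from ov import *
from st import geo
P,tx,ty,up,low,hi,ex,ey=geo()
S=read_camera("scene")
L=P-35*tx-12.6*up; b=(368,312,50,72); k=8
x,y,w,h=b
im=cv2.resize(sub(S,b),None,fx=k,fy=k,interpolation=cv2.INTER_CUBIC); im=(255*(im/255.)**.6).astype(np.uint8)
o=im.copy()
def ln(pts,col):
    q=np.array([pix(S,X) for X in pts]); q=((q-[x-.5,y-.5])*k).astype(np.int32); cv2.polylines(o,[q],True,col,1); print(q.tolist())
ln([L+a*ty+c*up for a,c in((-17,0),(17,0),(17,40),(-17,40))],(0,255,0))
ln([L+a*tx+c*ty+40*up for a,c in((0,-17),(0,17),(66,17),(66,-17))],(0,0,255))
for v in range(0,h*k,40): cv2.line(o,(0,v),(6,v),(255,255,255),1); cv2.line(im,(0,v),(6,v),(255,255,255),1)
cv2.imwrite("pics/h2.png",np.hstack([im,o]))
np.save("h2.npy",S["frame"])
E
python3 o4.py
```

```text
t 8.2 tcp [ 596.6 -188.5   63.5] tilt 19.96 roll 0.05 yaw 19.74
low corner x,y,h [-19.5  -0.9  31.8]  high corner [42.5 -0.7 54.3] F x',y',z [-0.46 -0.71 -2.24] grip 30.0
[[255, 367], [110, 271], [84, 175], [235, 273]]
[[235, 273], [84, 175], [291, -79], [442, 7]]
```

View pics/h2.png

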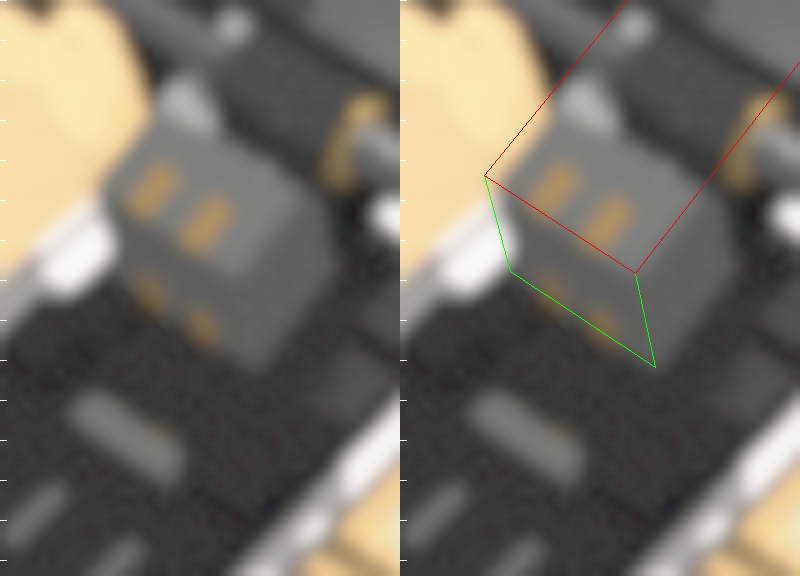

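Prediction and picture agree within about 1 mm: the end-face strips' midpoint is at (178,310) against a predicted (180,310). The contact bar is at (127,438). I'll now lower the pack by feel.

jog_arm(
  targets=[
    {"turn":[0,0,0],"slide":[0,0,-6],"claw":20},
    {"turn":[0,0,0],"slide":[0,0,-4],"claw":20},
    {"turn":[0,0,0],"slide":[0,0,-3],"claw":20},
    {"turn":[0,0,0],"slide":[0,0,-2],"claw":20},
  ],
)

```text
t: 8.78
eef_pos: [596.2, -189.0, 47.9]
tcp_rot: [-3.141, -0.349, 0.344]
ft_force: [-0.6, 0.6, -1.7]
opening: 0.358
grip_force: 30.0
```

jog_arm(
  targets=[
    {"turn":[0,0,0],"slide":[0,0,-1.5],"claw":20},
    {"turn":[0,0,0],"slide":[0,0,-1.5],"claw":20},
  ],
)

```text
t: 9.02
eef_pos: [596.6, -189.1, 45.8]
tcp_rot: [3.141, -0.35, 0.344]
ft_force: [0.9, 4.6, -3.9]
opening: 0.357
grip_force: 30.0
```

jog_arm(
  targets=[
    {"turn":[0,0,0],"slide":[0,0,-1.5],"claw":20},
    {"turn":[0,0,0],"slide":[0,0,-1.5],"claw":20},
  ],
)

```text
t: 9.28
eef_pos: [595.5, -188.0, 41.7]
tcp_rot: [-3.138, -0.348, 0.344]
ft_force: [-2.2, 5.1, 0.7]
opening: 0.353
grip_force: 30.0
```

```bash
python3 st.py
```

```text
t 9.3 tcp [ 595.5 -188.    41.7] tilt 19.95 roll 0.17 yaw 19.7
low corner x,y,h [-20.4   0.    9.9]  high corner [41.6  0.1 32.4] F x',y',z [-0.32  5.58  0.66] grip 30.0
```

Force of +5.6 N along y', so the -y' side wall is touching. I'll ease the pack toward +y'.

jog_arm(
  targets=[
    {"turn":[0,0,0],"slide":[-0.17,0.47,0],"claw":20},
    {"turn":[0,0,0],"slide":[0,0,0],"claw":20},
  ],
)

```text
t: 9.52
eef_pos: [595.6, -187.9, 41.7]
tcp_rot: [-3.139, -0.348, 0.344]
ft_force: [-1.0, 4.2, -2.4]
opening: 0.36
grip_force: 30.0
```

jog_arm(
  targets=[
    {"turn":[0,0,0],"slide":[-0.17,0.47,0],"claw":20},
    {"turn":[0,0,0],"slide":[0,0,0],"claw":20},
  ],
)

```text
t: 9.78
eef_pos: [595.6, -187.8, 41.9]
tcp_rot: [-3.14, -0.349, 0.344]
ft_force: [-2.3, 4.1, -4.2]
opening: 0.356
grip_force: 30.0
```

```bash
python3 st.py
```

```text
t 9.8 tcp [ 595.6 -187.8   41.9] tilt 19.98 roll 0.07 yaw 19.71
low corner x,y,h [-20.2   0.2  10.1]  high corner [41.8  0.3 32.6] F x',y',z [-0.82  4.6  -4.15] grip 30.0
```

jog_arm(
  targets=[
    {"turn":[0,0,0],"slide":[-0.27,0.75,0],"claw":20},
    {"turn":[0,0,0],"slide":[0,0,0],"claw":20},
  ],
)

```text
t: 10.02
eef_pos: [595.8, -187.6, 42.3]
tcp_rot: [3.141, -0.349, 0.344]
ft_force: [-1.1, 2.0, -2.5]
opening: 0.355
grip_force: 30.0
```

```bash
python3 st.py
```

```text
t 10.0 tcp [ 595.8 -187.6   42.3] tilt 20.02 roll -0.01 yaw 19.71
low corner x,y,h [-20.    0.3  10.4]  high corner [42.   0.4 33. ] F x',y',z [-0.4   2.22 -2.49] grip 30.0
```

jog_arm(
  targets=[
    {"turn":[0,0,0],"slide":[-0.27,0.75,0],"claw":20},
    {"turn":[0,0,0],"slide":[0,0,0],"claw":20},
  ],
)

```text
t: 10.28
eef_pos: [595.7, -187.0, 42.5]
tcp_rot: [3.141, -0.35, 0.344]
ft_force: [-0.5, 0.5, -1.9]
opening: 0.358
grip_force: 30.0
```

```bash
python3 st.py
```

```text
t 10.3 tcp [ 595.7 -187.    42.5] tilt 20.04 roll -0.04 yaw 19.72
low corner x,y,h [-19.8   0.9  10.6]  high corner [42.2  1.  33.2] F x',y',z [-0.3   0.62 -1.88] grip 30.0
```

jog_arm(
  targets=[
    {"turn":[0,0,0],"slide":[-0.17,0.47,-2],"claw":20},
    {"turn":[0,0,0],"slide":[0,0,-2],"claw":20},
    {"turn":[0,0,0],"slide":[0,0,0],"claw":20},
  ],
)

```text
t: 10.65
eef_pos: [595.1, -186.1, 37.9]
tcp_rot: [-3.141, -0.349, 0.344]
ft_force: [-0.1, 0.0, -1.9]
opening: 0.359
grip_force: 30.0
```

jog_arm(
  targets=[
    {"turn":[0,0,0],"slide":[0,0,-2],"claw":20},
    {"turn":[0,0,0],"slide":[0,0,-1],"claw":20},
    {"turn":[0,0,0],"slide":[0,0,0],"claw":20},
  ],
)

```text
t: 11.02
eef_pos: [595.1, -186.0, 35.0]
tcp_rot: [-3.141, -0.349, 0.344]
ft_force: [-0.2, -0.9, -3.0]
opening: 0.357
grip_force: 30.0
```

```bash
python3 st.py
```

```text
t 11.0 tcp [ 595.1 -186.    35. ] tilt 19.99 roll 0.04 yaw 19.71
low corner x,y,h [-20.1   2.    3.2]  high corner [41.9  2.1 25.8] F x',y',z [-0.49 -0.75 -2.98] grip 30.0
```

jog_arm(
  targets=[
    {"turn":[0,0,0],"slide":[0.1,-0.28,-1],"claw":20},
    {"turn":[0,0,0],"slide":[0,0,-1],"claw":20},
    {"turn":[0,0,0],"slide":[0,0,0],"claw":20},
  ],
)

```text
t: 11.4
eef_pos: [595.2, -186.3, 33.1]
tcp_rot: [-3.141, -0.349, 0.344]
ft_force: [-0.3, 0.3, -2.8]
opening: 0.357
grip_force: 30.0
```

jog_arm(
  targets=[
    {"turn":[0,0,0],"slide":[0,0,-1],"claw":20},
    {"turn":[0,0,0],"slide":[0,0,0],"claw":20},
  ],
)

```text
t: 11.65
eef_pos: [595.3, -186.4, 32.1]
tcp_rot: [-3.141, -0.349, 0.344]
ft_force: [-0.1, 0.3, -0.6]
opening: 0.355
grip_force: 30.0
```

```bash
python3 st.py
```

```text
t 11.7 tcp [ 595.3 -186.4   32.1] tilt 20.01 roll 0.03 yaw 19.71
low corner x,y,h [-20.    1.6   0.3]  high corner [42.   1.8 22.9] F x',y',z [ 0.01  0.34 -0.61] grip 30.0
```

jog_arm(
  targets=[
    {"turn":[0,0,0],"slide":[-0.94,-0.34,0.3],"claw":20},
    {"turn":[0,0,0],"slide":[-0.94,-0.34,0],"claw":20},
    {"turn":[0,0,0],"slide":[-0.94,-0.34,0],"claw":20},
    {"turn":[0,0,0],"slide":[0,0,0],"claw":20},
  ],
)

```text
t: 12.15
eef_pos: [592.3, -187.4, 32.4]
tcp_rot: [-3.141, -0.349, 0.344]
ft_force: [-0.8, -0.4, -2.1]
opening: 0.357
grip_force: 30.0
```

```bash
python3 st.py
```

```text
t 12.2 tcp [ 592.3 -187.4   32.4] tilt 20.0 roll 0.04 yaw 19.7
low corner x,y,h [-23.2   1.6   0.6]  high corner [38.8  1.8 23.2] F x',y',z [-0.94 -0.11 -2.11] grip 30.0
```

jog_arm(
  targets=[
    {"turn":[0,0,0],"slide":[-0.94,-0.34,0],"claw":20},
    {"turn":[0,0,0],"slide":[-0.94,-0.34,0],"claw":20},
    {"turn":[0,0,0],"slide":[0,0,0],"claw":20},
  ],
)

```text
t: 12.52
eef_pos: [590.7, -188.0, 32.5]
tcp_rot: [-3.141, -0.349, 0.344]
ft_force: [2.7, 0.7, -2.7]
opening: 0.355
grip_force: 30.0
```

```bash
python3 st.py
```

```text
t 12.5 tcp [ 590.7 -188.    32.5] tilt 20.02 roll 0.02 yaw 19.71
low corner x,y,h [-24.9   1.6   0.7]  high corner [37.1  1.7 23.3] F x',y',z [ 2.77 -0.26 -2.73] grip 30.0
```

The bar touches at about -24 to -25, which agrees with the estimate. I'll push it back and begin the rock.

jog_arm(
  targets=[
    {"turn":[0,0,0],"slide":[-0.9,-0.32,0],"claw":20},
    {"turn":[0,0,0],"slide":[-0.9,-0.32,0],"claw":20},
    {"turn":[0,0,0],"slide":[0,0,0],"claw":20},
  ],
)

```text
t: 12.9
eef_pos: [588.9, -188.7, 32.5]
tcp_rot: [-3.141, -0.349, 0.344]
ft_force: [5.4, 2.1, -2.7]
opening: 0.358
grip_force: 30.0
```

```bash
python3 st.py
```

```text
t 12.9 tcp [ 588.9 -188.7   32.5] tilt 20.02 roll 0.03 yaw 19.71
low corner x,y,h [-26.8   1.6   0.7]  high corner [35.2  1.7 23.3] F x',y',z [ 5.81  0.17 -2.73] grip 30.0
```

jog_arm(
  targets=[
    {"turn":[-0.5,1.41,0],"slide":[-0.14,-0.05,-0.76],"claw":20},
    {"turn":[-0.5,1.41,0],"slide":[-0.14,-0.05,-0.76],"claw":20},
    {"turn":[0,0,0],"slide":[0,0,0],"claw":20},
  ],
)

```text
t: 13.28
eef_pos: [589.0, -188.7, 31.1]
tcp_rot: [-3.141, -0.297, 0.344]
ft_force: [5.9, 2.5, -1.9]
opening: 0.356
grip_force: 30.0
```

```bash
python3 st.py
```

```text
t 13.3 tcp [ 589.  -188.7   31.1] tilt 17.03 roll 0.01 yaw 19.73
low corner x,y,h [-27.9   1.5   0.8]  high corner [35.2  1.7 20.1] F x',y',z [ 6.38  0.43 -1.95] grip 30.0
```

jog_arm(
  targets=[
    {"turn":[-0.5,1.41,0],"slide":[-0.2,-0.07,-0.8],"claw":20},
    {"turn":[-0.5,1.41,0],"slide":[-0.2,-0.07,-0.8],"claw":20},
    {"turn":[0,0,0],"slide":[0,0,0],"claw":20},
  ],
)

```text
t: 13.65
eef_pos: [588.8, -188.8, 29.5]
tcp_rot: [-3.142, -0.245, 0.344]
ft_force: [6.1, 2.4, -3.7]
opening: 0.355
grip_force: 30.0
```

```bash
python3 st.py
```

```text
t 13.7 tcp [ 588.8 -188.8   29.5] tilt 14.05 roll 0.0 yaw 19.72
low corner x,y,h [-29.2   1.5   0.8]  high corner [34.8  1.6 16.8] F x',y',z [ 6.59  0.2  -3.68] grip 30.0
```

jog_arm(
  targets=[
    {"turn":[-0.5,1.41,0],"slide":[0.1,0.04,-0.82],"claw":20},
    {"turn":[-0.5,1.41,0],"slide":[0.1,0.04,-0.82],"claw":20},
    {"turn":[0,0,0],"slide":[0,0,0],"claw":20},
  ],
)

```text
t: 14.02
eef_pos: [589.2, -188.7, 27.8]
tcp_rot: [3.142, -0.193, 0.344]
ft_force: [6.7, 2.9, -2.4]
opening: 0.355
grip_force: 30.0
```

```bash
python3 st.py
```

```text
t 14.0 tcp [ 589.2 -188.7   27.8] tilt 11.08 roll -0.0 yaw 19.72
low corner x,y,h [-29.9   1.4   0.8]  high corner [34.8  1.6 13.4] F x',y',z [ 7.29  0.47 -2.43] grip 30.0
```

jog_arm(
  targets=[
    {"turn":[-0.5,1.41,0],"slide":[0.2,0.07,-0.85],"claw":20},
    {"turn":[-0.5,1.41,0],"slide":[0.2,0.07,-0.85],"claw":20},
    {"turn":[0,0,0],"slide":[0,0,0],"claw":20},
  ],
)

```text
t: 14.4
eef_pos: [589.7, -188.5, 26.0]
tcp_rot: [-3.141, -0.141, 0.344]
ft_force: [6.4, 2.1, -3.4]
opening: 0.359
grip_force: 30.0
```

```bash
python3 st.py
```

```text
t 14.4 tcp [ 589.7 -188.5   26. ] tilt 8.1 roll 0.01 yaw 19.71
low corner x,y,h [-30.4   1.4   0.6]  high corner [35.   1.6  9.9] F x',y',z [ 6.78 -0.16 -3.41] grip 30.0
```

jog_arm(
  targets=[
    {"turn":[-0.5,1.41,0],"slide":[0.3,0.1,-0.88],"claw":20},
    {"turn":[-0.5,1.41,0],"slide":[0.3,0.1,-0.88],"claw":20},
    {"turn":[0,0,0],"slide":[0,0,0],"claw":20},
  ],
)

```text
t: 14.78
eef_pos: [590.3, -188.3, 24.2]
tcp_rot: [-3.141, -0.089, 0.344]
ft_force: [7.2, 3.0, -3.2]
opening: 0.358
grip_force: 30.0
```

```bash
python3 st.py
```

```text
t 14.8 tcp [ 590.3 -188.3   24.2] tilt 5.12 roll 0.02 yaw 19.7
low corner x,y,h [-30.6   1.4   0.6]  high corner [35.2  1.5  6.5] F x',y',z [ 7.8   0.37 -3.23] grip 30.0
```

jog_arm(
  targets=[
    {"turn":[-0.43,1.22,0],"slide":[0.28,0.1,-0.76],"claw":20},
    {"turn":[-0.43,1.22,0],"slide":[0.28,0.1,-0.76],"claw":20},
    {"turn":[0,0,0],"slide":[0,0,0],"claw":20},
  ],
)

```text
t: 15.15
eef_pos: [590.8, -188.1, 22.7]
tcp_rot: [-3.141, -0.044, 0.344]
ft_force: [6.5, 2.7, -3.3]
opening: 0.351
grip_force: 30.0
```

```bash
python3 st.py
```

```text
t 15.2 tcp [ 590.8 -188.1   22.7] tilt 2.54 roll 0.03 yaw 19.7
low corner x,y,h [-30.6   1.5   0.5]  high corner [35.3  1.6  3.4] F x',y',z [ 7.05  0.38 -3.25] grip 30.0
```

jog_arm(
  targets=[
    {"turn":[-0.43,1.2,0],"slide":[0.28,0.1,-0.76],"claw":20},
    {"turn":[-0.43,1.2,0],"slide":[0.28,0.1,-0.76],"claw":20},
    {"turn":[0,0,0],"slide":[0,0,0],"claw":20},
  ],
)

```text
t: 15.52
eef_pos: [591.4, -187.9, 21.1]
tcp_rot: [-3.141, 0.0, 0.344]
ft_force: [6.5, 3.9, -3.7]
opening: 0.355
grip_force: 30.0
```

```bash
python3 st.py
```

```text
t 15.5 tcp [ 591.4 -187.9   21.1] tilt -0.0 roll 0.03 yaw 19.7
low corner x,y,h [-30.7   1.4   0.5]  high corner [35.3  1.6  0.5] F x',y',z [ 7.46  1.44 -3.68] grip 30.0
```

Flat, about 0.5 mm above the floor. I'll lower until it touches, relax along x and check.

jog_arm(
  targets=[
    {"turn":[0,0,0],"slide":[0,0,-0.4],"claw":20},
    {"turn":[0,0,0],"slide":[0,0,-0.3],"claw":20},
    {"turn":[0,0,0],"slide":[0,0,0],"claw":20},
  ],
)

```text
t: 15.9
eef_pos: [591.4, -187.9, 21.1]
tcp_rot: [-3.141, -0.001, 0.343]
ft_force: [5.5, 4.0, 1.5]
opening: 0.357
grip_force: 30.0
```

```bash
python3 st.py
```

```text
t 15.9 tcp [ 591.4 -187.9   21.1] tilt 0.04 roll 0.02 yaw 19.68
low corner x,y,h [-30.6   1.4   0.4]  high corner [35.4  1.5  0.5] F x',y',z [6.52 1.9  1.55] grip 30.0
```

jog_arm(
  targets=[
    {"turn":[0,0,0],"slide":[0,0,-0.3],"claw":20},
    {"turn":[0,0,0],"slide":[0.47,0.17,-0.2],"claw":20},
    {"turn":[0,0,0],"slide":[0,0,0],"claw":20},
  ],
)

```text
t: 16.27
eef_pos: [591.7, -187.9, 20.9]
tcp_rot: [-3.141, -0.0, 0.344]
ft_force: [2.3, 4.4, 7.0]
opening: 0.356
grip_force: 30.0
```

```bash
python3 st.py
```

```text
t 16.3 tcp [ 591.7 -187.9   20.9] tilt 0.02 roll 0.02 yaw 19.69
low corner x,y,h [-30.4   1.4   0.3]  high corner [35.6  1.5  0.4] F x',y',z [3.62 3.33 7.04] grip 30.0
```

jog_arm(
  targets=[
    {"turn":[0,0,0],"slide":[0,0,0],"claw":40},
    {"turn":[0,0,0],"slide":[0,0,0],"claw":50},
    {"turn":[0,0,0],"slide":[0,0,0],"claw":50},
    {"turn":[0,0,0],"slide":[0,0,0],"claw":50},
  ],
)

```text
t: 16.77
eef_pos: [590.7, -188.0, 19.9]
tcp_rot: [-3.14, 0.002, 0.344]
ft_force: [0.9, 0.2, -0.1]
opening: 0.495
grip_force: 0.0
```

```bash
python3 st.py
```

```text
t 16.8 tcp [ 590.7 -188.    19.9] tilt -0.11 roll 0.1 yaw 19.7
low corner x,y,h [-31.3   1.6  -0.7]  high corner [34.7  1.8 -0.8] F x',y',z [ 0.88 -0.1  -0.1 ] grip 0.0
```

jog_arm(
  targets=[
    {"turn":[0,0,0],"slide":[0,0,20],"claw":50},
    {"turn":[0,0,0],"slide":[0,0,40],"claw":50},
    {"turn":[0,0,0],"slide":[0,0,50],"claw":50},
    {"turn":[0,0,0],"slide":[-10,50,20],"claw":50},
    {"turn":[0,0,0],"slide":[-10,50,20],"claw":50},
  ],
)

```text
t: 17.4
eef_pos: [570.4, -87.1, 170.9]
tcp_rot: [-3.14, 0.001, 0.342]
ft_force: [0.2, 1.4, 0.5]
opening: 0.499
grip_force: 0.0
```

jog_arm(
  targets=[
    {"turn":[0,0,0],"slide":[-20,55,10],"claw":50},
    {"turn":[0,0,0],"slide":[-20,55,0],"claw":50},
    {"turn":[0,0,0],"slide":[-20,55,0],"claw":50},
    {"turn":[0,0,0],"slide":[-10,30,0],"claw":50},
    {"turn":[0,0,0],"slide":[0,0,0],"claw":50},
  ],
)

```text
t: 18.02
eef_pos: [500.2, 108.7, 180.1]
tcp_rot: [-3.14, 0.002, 0.347]
ft_force: [-0.4, 1.0, 0.9]
opening: 0.498
grip_force: 0.0
```

```bash
cat > o5.py <<'E'
from ov import *
S=read_camera("scene"); T=read_camera("top"); yaw=np.radians(19.6); e=np.array([np.cos(yaw),np.sin(yaw)])
n=np.array([-e[1],e[0]]); p=np.array([587.8,-190.8])+1.5*n; c=p+3*e
its=[(rect(-33,33,-17,17,48),(*c,yaw),(0,0,255)),(rect(-33,33,-17,17,24),(*c,yaw),(0,255,0))]
b=(325,295,125,125); k=4
a=overlay(S,b,its,k); a0=(255*(cv2.resize(sub(S,(360,312,75,104)),None,fx=5,fy=5,interpolation=cv2.INTER_CUBIC)/255.)**.6).astype(np.uint8)[:500,:300]
cv2.imwrite("pics/end.png",np.hstack([a,a0]))
E
python3 o5.py
```

```text
(no output)
```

View pics/end.png

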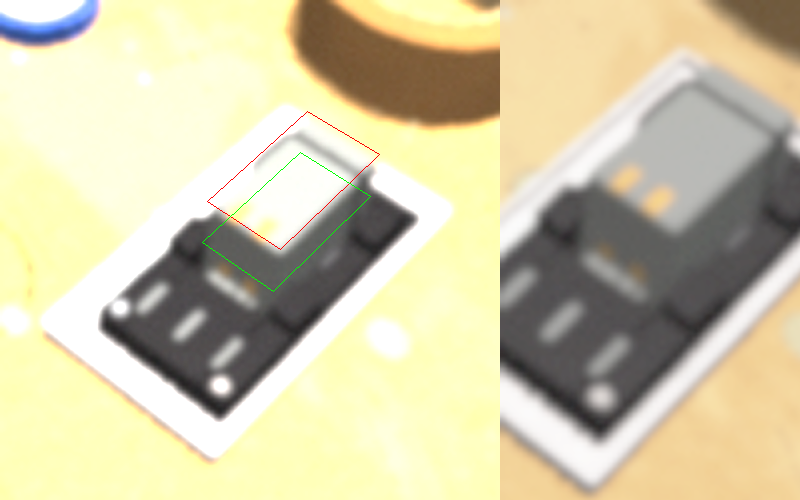

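```bash
python3 -c "
from cell import *
print(job_done())"
```

```text
the job is handed in; nothing more can be done
None
```

The battery pack is loaded into the charging cradle: it went in contact end first, pushed the contact back and was rocked down flat. I then released it and handed the job in at about 18 s; forces stayed under about 10 N, nothing else was touched, and the last picture shows the pack level in its pocket.

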